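# Set the code scanner opposite a canister and turn its label to it

## Task

Bring the code scanner in front of the canister that stands in a nest: lift the release bar on the scanner's carriage, hold it up while you slide the carriage along its notched rail, and let go so that the bar drops fully home in the notch straight opposite the canister. Then turn the canister on the spot, without lifting it out of its nest, until its label faces straight at the scanner, and let go of it. Leave the spare canister, the tape roll and the small carton where they are.

Things in the scene. Friction and masses are not known exactly. Their poses are not given: they have to be found in the camera images.
- rail: Notched rail fixed on the far side of the nests: aluminium bed 420 x 90 mm with a steel row of pointed teeth. Origin at the bed's middle, on the bench; y runs along the rail, x square to it, away from the nests. Three white nest cups stand fixed in a row before it at x = -150 mm and y = -36, 36 and 108 mm, opposite the first, third and fifth notch; two are empty.
- carriage (a joint): Position of the grey scanner carriage along the rail in m, growing along the rail's +y. It starts, bar down, anywhere in a long parking slot (0 to 0.036; 0 is at y = -108 mm), in which it can shift. Beyond are five notches, 36 mm apart, at 0.072, 0.108, 0.144, 0.180 and 0.216; latched there it has about 1.5 mm of play; with the bar up it slides with about 1 N of friction.
- release_bar (a joint): Height of the release bar above its latched place in m: 0 = pawl fully down in a notch, 0.036 = top stop. A spring and its weight push it down: 5 N at 0, 8 N at the top. Its pawl is clear of the tooth points above 0.025. Let go, it drops, and the pointed teeth guide it and the carriage to the nearest notch (up to 18 mm off).
- bar_grip (a point): Centre of the bar's black rubber crossbar, 97 mm above the bench when latched: 80 mm long in x (across the rail), 14 mm wide in y, 14 mm high, on a steel stem (20 mm in x, 8 mm in y) at its middle. It moves straight up and down in the carriage, and along the rail with it. When latched, 26 mm are free below it, down to the carriage's top (64 mm above the bench).
- scanner (a point): Point on the dark window of the white scanner block (56 mm wide, top 68 mm above the bench) that the carriage carries on the robot's and nests' side: mid-width, 60 mm above the bench, 70 mm from the rail's centre line, 80 mm from the line of the nest centres. Axes as the rail's: x from the nests to the rail (the window looks along -x), y along the rail, z up.
- can_center (a point): Centre, half-way up, of the canister in a nest: brass with a black cap 30 mm tall, 48 mm in diameter all the way, 110 mm tall, about 180 g; this point is 59 mm above the bench. Its x axis points to the middle of its label, z up. It stands with 2 mm of play all round in its cup (60 mm outside, 14 mm high, floor 4 mm up) and turns freely there; the cap can be gripped from above.
- can_label (a point): Point on the canister's surface at the middle of its label, half-way up the canister, 24 mm from its axis. The label is white paper with dark bars, 27 mm wide, 50 mm tall. On the flat top of the cap a grey rib (22 mm long, 6 mm wide, 4 mm high) runs from the centre to the rim on the label's side.
- spare_center (a point): Centre of a spare canister of the same kind that stands on the bench itself, not in a nest, to the right: bystander.
- tape_roll: Bystander: cardboard-coloured roll of tape lying flat, 100 mm in diameter, 45 mm high, to the left; origin under its centre.
- small_carton: Bystander: closed carton 100 x 140 x 60 mm, to the right; origin under its centre.
Mind the look-alikes: they are no part of the job. What is shaped like the part that bears can_center but purple or red is not meant.

How it is judged:
By the outcome, as a careful person would: the job done as asked, in the order asked, and still so for the second after the job is handed in, with the robot touching nothing.
It also fails if it takes over 51 s, if anything falls off the work surface, if the arm or the gripper's body presses on something with over 40 N, if the wrist force passes 120 N, or if a joint passes its speed limit or range.

## Robot

A 6-joint arm with a two-finger parallel gripper is mounted at the origin on the work surface. World frame = base frame: x ahead of the robot, y to its left, z up, the work surface at z = 0. Lengths are in m, angles in rad, forces in N, time in s.
With the tool pointing down it reaches from about 0.375 to 0.9 m from the base axis. Payload 3.1 kg.
Tool frame: the origin (TCP) lies on the centre line of the jaws, within the pads' length; the fingertips stand 19 mm ahead of it and the grasp point (between the pads) is the TCP; z points along the fingers, y is the direction in which the jaws open and shut (so a half turn about z gives the same grasp; the last joint's range is limited). The gripper opens to 85 mm and grips with 20 to 120 N. Pads are 22 mm wide; open, the fingers measure 114 mm over their backs; the gripper's body (76 mm by 85 mm) begins 54 mm behind the grasp point. The pads swing forward as they close: fully open they stand 13 mm farther back than shut.
Start: joints at [-1.399, 0.527, 1.433, -0, 1.181, -0.178], TCP at [0.215, -0.587, 0.25] pointing down, gripper open.
Joint ranges: [-3.08, 3.08], [-0.75, 2.2], [0.22, 2.44], [-1.43, 4.57], [0, 2.65], [-2.85, 2.85]. Speed limits (rad/s): [2.79, 2.79, 3.14, 3.14, 3.14, 3.14].

## Interface

Orientations are given as a unit quaternion [x, y, z, w].
In Python, from station import manip, imaging, workorder gives the robot as it stands.
- The arm moves only by the shell command python3 -m creep 'ROWS' [FORCE]. ROWS is a JSON object of lists of equal length, an entry for each row: "claw": the finger opening in cm, from 0 to 8.54; "dp": the shift along the tool's x, y, z in cm, a list of three; "roll": the turn about the tool's z in rad. In form: {"claw": [claw, ...], "dp": [[dx, dy, dz], ...], "roll": [roll, ...]}. A call has 1 to 12 rows; each row is the pose to reach, as a shift and turn from the pose commanded when the call began, along the tool's axes at that moment; what a row does not reach only later rows make up. A row lasts 1/10 s, in which the tool goes at most 50 mm and 8.59 degrees, less where a joint would pass 70% of its speed; a pose out of reach is approached as far as the arm can. A call with a gripper value outside its range is refused whole. The fingers move at their own pace and stop on an object; FORCE is the grip in N (left out, the last holds). Time passes only in rows, so rows that repeat a pose let the fingers close. It gives the time, the measured TCP pose, the force and the opening at its end, in the units of the state.
- manip.sense(): the state, without advancing time (a new reading comes with each control period).
- imaging.snapshot(name): name is "side" or "top"; returns a dict with "image" (420x560x3 uint8, red, green, blue), "z_map" (420x560 float32, m along the optical axis (not along the pixel's ray), 0 where there is no reading), "vfov" (degrees; the focal length in pixels is half the picture's height over the tangent of half this angle, whatever the lens; pixels are square), "cx", "cy" (the principal point, pixels), "dist" ([k1, k2, p1, p2, k3] as OpenCV has them; the pictures are not rectified), "R" (3x3) and "t" (3): a world point X has camera coordinates R X + t. Camera axes: x right, y down, z forward; pixel columns grow to the right and rows downward; lengths in m; the calibration is good to about 2 mm. A picture is of the moment at which its call begins.
- workorder.sign_off(): hands the job in, once; it reports no verdict.
The state is a dict: "t": time; "q": joint angles; "qd": joint speeds; "tau": joint torques, N m; "tcp_pos": TCP position; "tool_rot": TCP orientation; "force": force on the tool from outside, world axes, zero at the start; "ft_torque": the same for the moment, N m; "finger_gap": opening from 0.0 (shut) to 1.0 (fully open).
Only numpy, scipy, OpenCV 4.12 (cv2) and the standard library are available. Lean on these libraries where they do the work, as an engineer would, in place of code of your own. Each camera call takes 0.05 s, during which the arm holds its last target.

## Working session

There is one attempt and no reset: what is moved stays moved. The work goes in short steps, Python scripts to look and compute and a shell command to move; the robot and the scene stay as the last step left them, time stands still between calls to the robot, and variables do not carry over. Pictures are saved under pics/ and viewed, and the job is handed in when it is done.

```bash
ls; mkdir -p pics; python3 - <<'E'
from station import manip, imaging
import cv2, numpy as np
print(manip.sense())
for n in ("side","top"):
    s=imaging.snapshot(n)
    cv2.imwrite(f"pics/{n}0.png",s["image"][:,:,::-1]); np.savez(f"{n}0.npz",**s)
    print(n,s["vfov"],s["cx"],s["cy"],s["dist"],s["R"],s["t"], -np.array(s["R"]).T@s["t"])
E
```

```text
pics
{'t': 0.0, 'q': array([-1.39851716e+00,  5.28457828e-01,  1.43389340e+00, -9.67003728e-06,
        1.18139960e+00, -1.78487888e-01]), 'qd': array([-0.00062908,  0.00036537,  0.00091483, -0.00011049,  0.00035442,
        0.00188112]), 'tau': array([-8.32644673e-04, -4.42354345e+01, -1.78025436e+01, -1.35716355e-04,
        8.27031385e-03,  2.41525430e-05]), 'tcp_pos': array([ 0.21467694, -0.58625983,  0.24934153]), 'tool_rot': array([ 9.84658797e-01,  1.74487506e-01, -1.12119455e-06, -1.07909318e-03]), 'force': array([-0.01067622,  0.22961502, -0.45583963]), 'ft_torque': array([-0.01473339,  0.00619507,  0.00087939]), 'finger_gap': 0.9996451369929737}
side 45.975431430390955 281.87536227296806 205.85376762824865 [-0.1297372  0.         0.         0.         0.       ] [[-0.98370474 -0.17898115 -0.01705064]
 [-0.08154811  0.52868797 -0.8448899 ]
 [ 0.16023383 -0.82973175 -0.53466844]] [0.57298061 0.11146901 1.29791544] [0.36476387 1.12054206 0.79790315]
top 51.894335749714195 279.8403602645982 201.65435999149796 [-0.0914807  0.         0.         0.         0.       ] [[ 4.98932495e-03 -9.99987030e-01  1.02302512e-03]
 [-9.92708928e-01 -5.07621547e-03 -1.20429302e-01]
 [ 1.20432934e-01 -4.14705249e-04 -9.92721379e-01]] [-0.03216817  0.58227763  1.03818798] [ 0.45316068 -0.02878145  1.10078761]
```

View pics/top0.png

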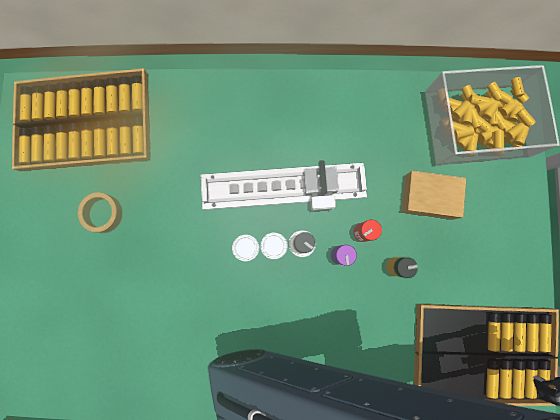

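View pics/side0.png

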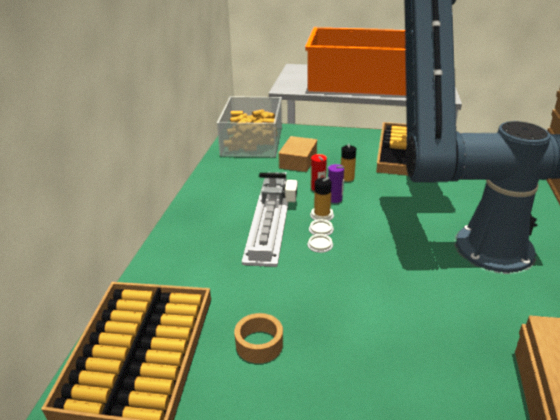

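```bash
cat > h.py <<'E'
import numpy as np, cv2
def K(s):
    h=s["image"].shape[0]; f=h/2/np.tan(np.radians(float(s["vfov"]))/2)
    return np.array([[f,0,float(s["cx"])],[0,f,float(s["cy"])],[0,0,1]])
def plane(s,px,z):
    p=np.array(px,float).reshape(-1,1,2)
    n=cv2.undistortPoints(p,K(s),np.array(s["dist"],float)).reshape(-1,2)
    R=np.array(s["R"]);t=np.array(s["t"]); C=-R.T@t
    d=np.c_[n,np.ones(len(n))]@R
    return C+d*((z-C[2])/d[:,2])[:,None]
def proj(s,X):
    R=np.array(s["R"]);t=np.array(s["t"])
    return cv2.projectPoints(np.array(X,float).reshape(-1,1,3),cv2.Rodrigues(R)[0],t,K(s),np.array(s["dist"],float))[0].reshape(-1,2)
def cloud(s):
    z=s["z_map"];h,w=z.shape
    v,u=np.mgrid[:h,:w]
    n=cv2.undistortPoints(np.c_[u.ravel(),v.ravel()].astype(float).reshape(-1,1,2),K(s),np.array(s["dist"],float)).reshape(-1,2)
    Xc=np.c_[n,np.ones(len(n))]*z.reshape(-1,1)
    X=(Xc-np.array(s["t"]))@np.array(s["R"]); X[z.ravel()==0]=np.nan
    return X.reshape(h,w,3)
def crop(s,x0,y0,x1,y1,k,name):
    cv2.imwrite(name,cv2.resize(s["image"][y0:y1,x0:x1,::-1],None,fx=k,fy=k,interpolation=cv2.INTER_CUBIC))
E
python3 - <<'E'
from h import *
s=dict(np.load("top0.npz")); crop(s,195,150,425,290,3,"pics/tc.png")
s=dict(np.load("side0.npz")); crop(s,235,140,365,270,4,"pics/sc.png")
E
```

```text
(no output)
```

View pics/tc.png

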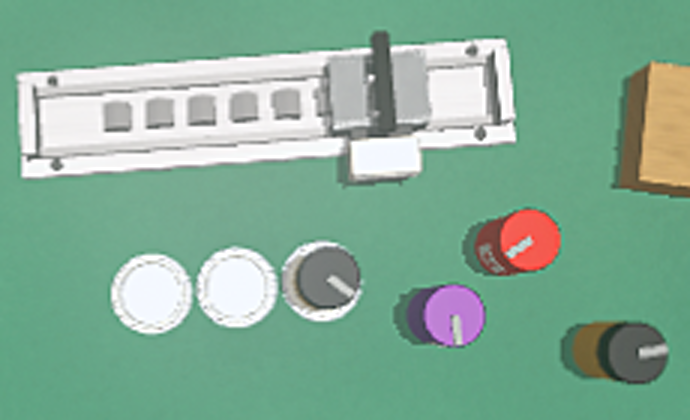

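View pics/sc.png

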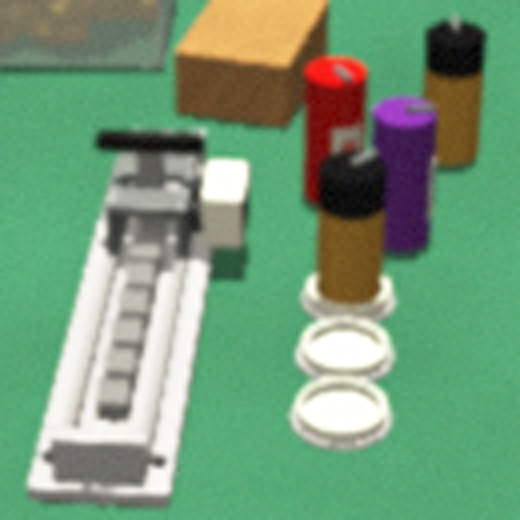

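```bash
python3 - <<'E'
from h import *
np.set_printoptions(precision=4,suppress=True)
s=dict(np.load("top0.npz")); c=cloud(s); im=s["image"].astype(int)
# bed bright contour
c2=cv2.cvtColor(s["image"],cv2.COLOR_RGB2HSV)
m=((c2[...,1]<60)).astype(np.uint8); m[:150]=0; m[290:]=0; m[:,:195]=0; m[:,425:]=0
n,l,st,ce=cv2.connectedComponentsWithStats(m)
for i in range(1,n):
    if st[i,4]>30: print(st[i],ce[i])
# empties: nest cups
for i in range(1,n):
    if st[i,4]>300:
        x,y,w,h,a=st[i]
        q=np.array([[x+w/2-.5,y+h/2-.5]]); print(i,plane(s,q,0.014))
        if a>2000:
            cn=max(cv2.findContours((l==i).astype(np.uint8),0,1)[0],key=cv2.contourArea)
            print(cv2.minAreaRect(cn))
# depth heights around things
Z=c[...,2]
for nm,(x0,x1,y0,y1) in dict(can=(285,320,225,260),spare=(385,420,255,280),bar=(312,332,155,200)).items():
    z=Z[y0:y1,x0:x1]; print(nm,np.nanmax(z)); 
    top=np.nanmax(z)
    mm=np.zeros(Z.shape,bool); mm[y0:y1,x0:x1]=z>(0.085 if nm=="bar" else 0.105)
    v,u=np.nonzero(mm); print(len(v),u.min(),u.max(),v.min(),v.max(),u.mean(),v.mean(),np.nanmedian(Z[mm]), np.nanmean(c[mm],0))
    P=c[mm]; print(np.nanmin(P,0),np.nanmax(P,0))
E
```

```text
[ 200  161  167   51 6166] [284.7056 186.4813]
[289 230  27  27 576] [301.6892 243.2795]
[260 232  28  27 592] [273.5372 245.3851]
[232 235  27  27 587] [245.1414 247.5247]
[345 255   4  11  31] [346.7742 259.6774]
[398 258  20  20 320] [406.9094 267.2906]
1 [[ 0.6252 -0.0371  0.014 ]]
((283.291015625, 189.603515625), (49.042259216308594, 165.63345336914062), 83.7131118774414)
19 [[ 0.4807 -0.0854  0.014 ]]
21 [[ 0.4754 -0.0139  0.014 ]]
23 [[0.4675 0.0576 0.014 ]]
37 [[ 0.4197 -0.3514  0.014 ]]
can 0.12371651028259589
349 294 314 232 252 303.9799426934097 242.02292263610315 0.11495080703982209 [ 0.4804 -0.0846  0.115 ]
[ 0.4578 -0.1079  0.1077] [ 0.5035 -0.0618  0.1237]
spare 0.11948649149390853
345 396 417 258 277 406.6579710144928 267.32753623188404 0.11098265200819421 [ 0.4231 -0.3206  0.111 ]
[ 0.401  -0.3457  0.1052] [ 0.4444 -0.297   0.1195]
bar 0.1088355569781241
214 318 326 160 193 322.1775700934579 176.55607476635515 0.10450246984844908 [ 0.634  -0.1282  0.1039]
[ 0.5948 -0.1376  0.0936] [ 0.6742 -0.1191  0.1088]
```

```bash
python3 - <<'E'
from h import *
np.set_printoptions(precision=4,suppress=True)
s=dict(np.load("top0.npz")); c=cloud(s)
c2=cv2.cvtColor(s["image"],cv2.COLOR_RGB2HSV)
m=((c2[...,1]<60)).astype(np.uint8); m[:150]=0; m[222:]=0; m[:,:195]=0; m[:,380:]=0
us=[u for u in range(208,362)]
top=[(u,np.nonzero(m[:,u])[0].min()-.5) for u in us if not 305<u<340]
bot=[(u,np.nonzero(m[:,u])[0].max()+.5) for u in us if not 305<u<342]
for zz in (0.006,0.012,0.02):
  A=plane(s,top,zz);B=plane(s,bot,zz)
  for P in (A,B):
    k,b=np.polyfit(P[:,1],P[:,0],1); print(zz,np.degrees(np.arctan(k)),b, b*np.cos(np.arctan(k)))
vs=range(180,205); l=[(np.nonzero(m[v])[0].min()-.5,v) for v in range(180,204)]; r=[(np.nonzero(m[v])[0].max()+.5,v) for v in range(168,194)]
A=plane(s,l,.012);B=plane(s,r,.012);print("L",np.median(A,0),"R",np.median(B,0))
print("bed z",np.nanmedian(c[170:174,340:360,2]), np.nanmedian(c[182:186,215:225,2]), "bench",np.nanmedian(c[215:225,220:280,2]))
# nests in side too
# cap via colour mask: dark pixels
im=s["image"].astype(int)
g=c2[...,2]
for nm,(x0,x1,y0,y1) in dict(can=(290,320,228,258),spare=(392,420,255,282),bar=(312,332,155,200)).items():
    mm=np.zeros(g.shape,np.uint8); mm[y0:y1,x0:x1]=(g[y0:y1,x0:x1]<110)&(c2[y0:y1,x0:x1,1]<90)
    n,l,st,ce=cv2.connectedComponentsWithStats(mm); i=1+np.argmax(st[1:,4]); print(nm,st[i],ce[i])
    cn=max(cv2.findContours((l==i).astype(np.uint8),0,1)[0],key=cv2.contourArea)
    if nm!="bar":
        (x,y),r=cv2.minEnclosingCircle(cn); print((x,y),r,plane(s,[(x,y)],.114))
    else: print(cv2.minAreaRect(cn),plane(s,[cv2.minAreaRect(cn)[0]],.104))
E
```

```text
0.006 -4.55517997810876 0.6710459544641763 0.6689263280757558
0.006 -4.502670343395302 0.5776849895218898 0.5759020664531885
0.012 -4.555179978108843 0.66983926386752 0.6677234490410563
0.012 -4.502670343395289 0.57699011057058 0.5752093321234887
0.02 -4.555179978108891 0.6682303430719793 0.6661196103281247
0.02 -4.5026703433952635 0.5760636053021668 0.5742856863505553
L [0.6104 0.1737 0.012 ] R [ 0.6411 -0.2488  0.012 ]
bed z 0.019877301544383143 0.01347014604231023 bench 0.0010269428246097586
can [294 238  13  15  27] [297.5926 247.4815]
(300.5, 245.0) 8.90234661102295 [[ 0.4736 -0.0768  0.114 ]]
spare [394 257  23  21 339] [404.6165 267.2301]
(405.0, 267.5) 11.543496131896973 [[ 0.4228 -0.3159  0.114 ]]
bar [317 161  10  35 219] [321.9772 178.6895]
((321.5, 178.0), (34.0, 9.0), 90.0) [[ 0.6305 -0.1266  0.104 ]]
```

```bash
python3 -m creep '{"claw":[8.5,8.5,8.5,8.5,8.5,8.5,8.5,8.5,8.5,8.5,8.5,8.5],"dp":[[5,-2.6,0],[10,-5.2,0],[15,-7.8,0],[19,-9.9,0],[23,-12,0],[27,-14.1,0],[31,-16.2,0],[35,-18.3,0],[39,-20.4,0],[43,-22.5,0],[46,-24.1,0],[49,-25.6,0]],"roll":[0.02,0.05,0.08,0.1,0.12,0.15,0.18,0.2,0.22,0.24,0.26,0.272]}' 40
```

```text
t: 1.3
tcp_pos: [0.5876, -0.1762, 0.2498]
tool_rot: [0.999, 0.04, -0.001, -0.0]
force: [-0.4, -0.0, 0.4]
finger_gap: 0.99
```

```bash
python3 -m creep '{"claw":[8.5,8.5,8.5,8.5,8.5],"dp":[[2.5,-2.4,0],[4.96,-4.7,2],[4.96,-4.7,6],[4.96,-4.7,9],[4.96,-4.7,9]],"roll":[0,0,0,0,0]}' 40
python3 - <<'E'
from h import *
from station import manip,imaging
s=imaging.snapshot("top"); np.savez("top1.npz",**s); crop(s,230,110,390,290,4,"pics/t1.png"); 
s=imaging.snapshot("side"); np.savez("side1.npz",**s); crop(s,225,100,365,240,4,"pics/s1.png"); print(manip.sense()["tcp_pos"])
E
```

```text
t: 1.8
tcp_pos: [0.6292, -0.1255, 0.1551]
tool_rot: [0.999, 0.04, -0.005, -0.002]
force: [-0.8, -0.1, 0.1]
finger_gap: 0.996
[ 0.63255593 -0.12733222  0.15996697]
```

View pics/s1.png

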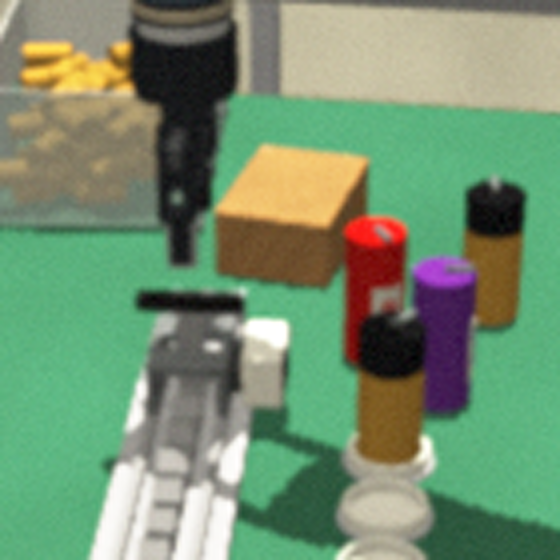

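View pics/t1.png

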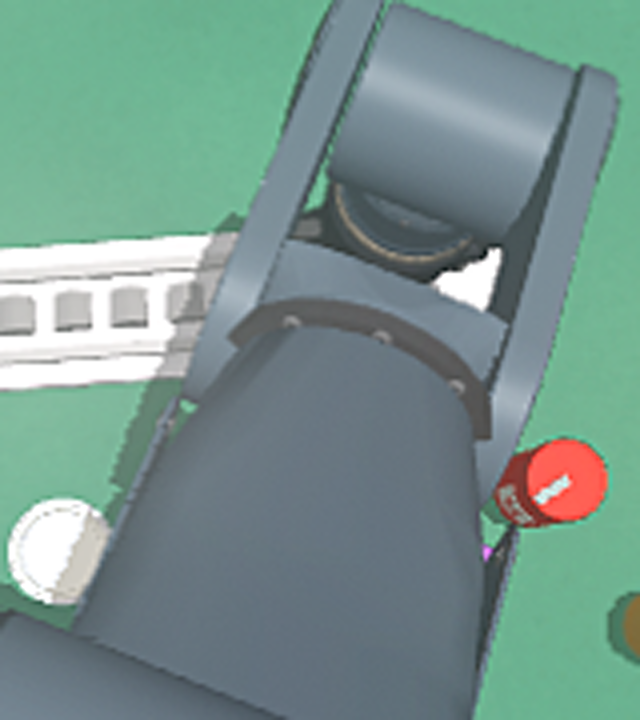

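```bash
python3 -m creep '{"claw":[8.5,8.5,8.5,8.5,6,4,3,2,1,0.8,0.8,0.8],"dp":[[0,0,2],[0,0,4],[0,0,5.5],[0,0,6.2],[0,0,6.2],[0,0,6.2],[0,0,6.2],[0,0,6.2],[0,0,6.2],[0,0,6.2],[0,0,6.2],[0,0,6.2]],"roll":[0,0,0,0,0,0,0,0,0,0,0,0]}' 50
```

```text
t: 3.1
tcp_pos: [0.6333, -0.1276, 0.0992]
tool_rot: [0.999, 0.039, 0.001, 0.0]
force: [-0.8, -0.3, 5.7]
finger_gap: 0.155
```

```bash
python3 -m creep '{"claw":[0.5,0.5,0.5,0.5,0.5,0.5,0.5,0.5],"dp":[[0,0,-0.6],[0,0,-1.2],[0,0,-1.8],[0,0,-2.4],[0,0,-2.9],[0,0,-3.1],[0,0,-3.1],[0,0,-3.1]],"roll":[0,0,0,0,0,0,0,0]}' 60
python3 - <<'E'
from h import *
from station import manip,imaging
s=imaging.snapshot("side"); np.savez("side2.npz",**s); crop(s,225,100,365,240,4,"pics/s2.png"); q=manip.sense();print(q["tcp_pos"],q["force"],q["finger_gap"])
E
```

```text
t: 3.9
tcp_pos: [0.633, -0.1273, 0.1293]
tool_rot: [0.999, 0.039, 0.0, 0.0]
force: [6.4, -0.1, -7.8]
finger_gap: 0.149
[ 0.63302388 -0.12731439  0.12915681] [ 4.2589291  -0.17088437 -7.09041668] 0.15000297580511135
```

View pics/s2.png

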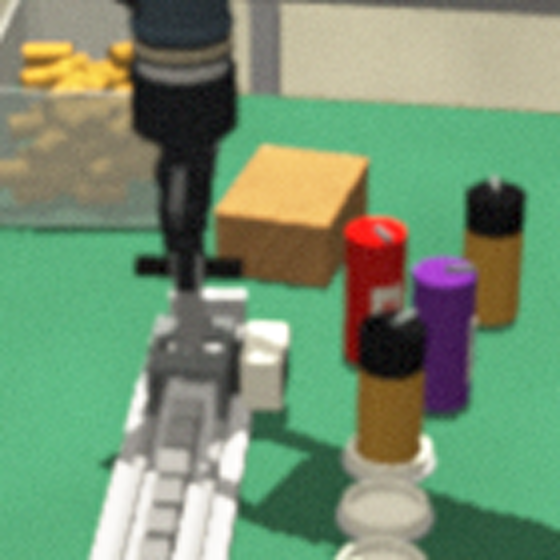

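```bash
python3 -m creep '{"claw":[0.5,0.5,0.5,0.5,0.5,0.5,0.5,0.5,0.5,0.5],"dp":[[0,-0.5,0],[0,-1.2,0],[0,-1.9,0],[0,-2.6,0],[0,-3.3,0],[0,-4,0],[0,-4.7,0],[0,-5.2,0],[0,-5.4,0],[0,-5.4,0]],"roll":[0,0,0,0,0,0,0,0,0,0]}' 60
python3 - <<'E'
from h import *
from station import manip,imaging
s=imaging.snapshot("side"); np.savez("side3.npz",**s); crop(s,225,100,365,240,4,"pics/s3.png"); q=manip.sense();print(q["tcp_pos"],q["force"],q["finger_gap"])
E
```

```text
t: 4.95
tcp_pos: [0.6287, -0.0728, 0.1292]
tool_rot: [0.999, 0.039, 0.0, -0.0]
force: [5.2, 1.3, -7.5]
finger_gap: 0.153
[ 0.62869739 -0.07284834  0.12916779] [ 5.2143496   1.28763585 -7.84590349] 0.15062431708260476
```

View pics/s3.png

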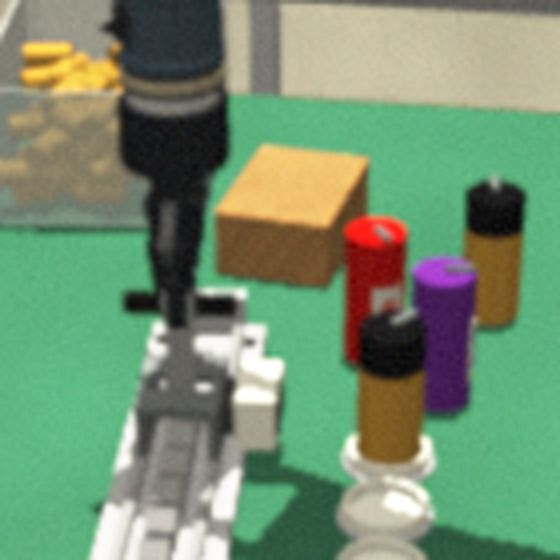

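```bash
python3 -m creep '{"claw":[0.5,0.5,0.5,0.5,1.8,3,5,6,6,6],"dp":[[0,0,0.6],[0,0,1.2],[0,0,1.8],[0,0,2.0],[0,0,2.0],[0,0,2.0],[0,0,2.0],[0,0,2.0],[0,0,2.0],[0,0,2.0]],"roll":[0,0,0,0,0,0,0,0,0,0]}' 60
python3 -m creep '{"claw":[6,6,6,6,6],"dp":[[0,0,-2],[0,0,-5],[0,0,-9],[0,0,-12],[0,0,-12]],"roll":[0,0,0,0,0]}'
python3 - <<'E'
from h import *
from station import manip,imaging
s=imaging.snapshot("side"); np.savez("side4.npz",**s); crop(s,225,100,365,240,4,"pics/s4.png"); q=manip.sense();print(q["tcp_pos"],q["force"],q["finger_gap"])
E
```

```text
t: 6.0
tcp_pos: [0.6284, -0.0736, 0.1095]
tool_rot: [0.999, 0.039, -0.0, 0.0]
force: [-0.0, -0.5, -0.0]
finger_gap: 0.701
t: 6.5
tcp_pos: [0.6314, -0.0743, 0.2348]
tool_rot: [0.999, 0.039, 0.005, 0.002]
force: [0.2, -0.1, 0.6]
finger_gap: 0.702
[ 0.62986352 -0.07389317  0.23216213] [-0.46099752  0.81069478 -0.99241946] 0.7032937080826654
```

View pics/s4.png

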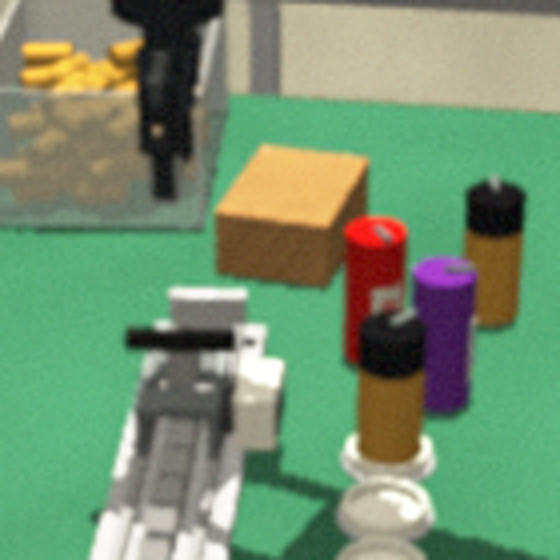

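```bash
python3 - <<'E'
from h import *
np.set_printoptions(precision=4,suppress=True)
C0=np.array([.6258,-.0376]);th=np.radians(4.53);A=np.array([[np.cos(th),np.sin(th)],[-np.sin(th),np.cos(th)]])
for f,(x0,x1,y0,y1) in (("side0",(255,290,168,182)),("side4",(252,285,178,190))):
    s=dict(np.load(f+".npz")); g=s["image"].max(2)
    mm=np.zeros(g.shape,np.uint8); mm[y0:y1,x0:x1]=g[y0:y1,x0:x1]<60
    cn=max(cv2.findContours(mm,0,1)[0],key=cv2.contourArea); r=cv2.minAreaRect(cn); 
    for z in (.097,.1): p=plane(s,[r[0]],z)[0]; print(f,r,z,p,A@(p[:2]-C0))
    c=cloud(s); print(np.nanmedian(c[mm>0],0))
s=dict(np.load("top0.npz")); c=cloud(s); im=s["image"].astype(int)
crop(s,285,224,325,264,14,"pics/can.png")
hsv=cv2.cvtColor(s["image"],cv2.COLOR_RGB2HSV)
Z=c[...,2]; sub=np.zeros(Z.shape,bool); sub[228:258,288:320]=True
cap=(sub&(Z>0.1)).astype(np.uint8); cn=max(cv2.findContours(cap,0,1)[0],key=cv2.contourArea)
e=cv2.fitEllipse(cn); print("cap",e,plane(s,[e[0]],.114))
g=s["image"].max(2); core=cv2.erode(cap,np.ones((3,3)))
rib=(core>0)&(g>130); v,u=np.nonzero(rib); print(len(u),list(zip(u,v,g[v,u])))
w=(g[v,u]-100).astype(float); P=plane(s,np.c_[u,v],.118)[:,:2]; m=np.average(P,0,w); cc=plane(s,[e[0]],.114)[0,:2]
print(m,m-cc,np.degrees(np.arctan2(*(m-cc)[::-1])))
ev=np.linalg.svd((P-m)*np.sqrt(w)[:,None])[2][0]; print(np.degrees(np.arctan2(ev[1],ev[0])))
E
```

```text
side0 ((272.4775695800781, 175.3810272216797), (25.074304580688477, 3.8756535053253174), 3.3664605617523193) 0.097 [ 0.6321 -0.1276  0.097 ] [-0.0009 -0.0902]
side0 ((272.4775695800781, 175.3810272216797), (25.074304580688477, 3.8756535053253174), 3.3664605617523193) 0.1 [ 0.6309 -0.1223  0.1   ] [-0.0016 -0.0848]
[ 0.6322 -0.1245  0.0996]
side4 ((269.5, 185.0), (4.0, 25.0), 90.0) 0.097 [ 0.6294 -0.0708  0.097 ] [ 0.001  -0.0334]
side4 ((269.5, 185.0), (4.0, 25.0), 90.0) 0.1 [ 0.6283 -0.0657  0.1   ] [ 0.0002 -0.0282]
[ 0.6278 -0.0685  0.1002]
cap ((303.99871826171875, 242.0247802734375), (20.172365188598633, 20.3474063873291), 28.874940872192383) [[ 0.4804 -0.0847  0.114 ]]
31 [(np.int64(305), np.int64(241), np.uint8(134)), (np.int64(304), np.int64(242), np.uint8(134)), (np.int64(305), np.int64(242), np.uint8(203)), (np.int64(306), np.int64(242), np.uint8(201)), (np.int64(307), np.int64(242), np.uint8(158)), (np.int64(304), np.int64(243), np.uint8(205)), (np.int64(305), np.int64(243), np.uint8(222)), (np.int64(306), np.int64(243), np.uint8(216)), (np.int64(307), np.int64(243), np.ui
[... 420 characters left out ...]
.uint8(215)), (np.int64(309), np.int64(245), np.uint8(213)), (np.int64(310), np.int64(245), np.uint8(190)), (np.int64(311), np.int64(245), np.uint8(133)), (np.int64(308), np.int64(246), np.uint8(203)), (np.int64(309), np.int64(246), np.uint8(216)), (np.int64(310), np.int64(246), np.uint8(213)), (np.int64(311), np.int64(246), np.uint8(215)), (np.int64(312), np.int64(246), np.uint8(166)), (np.int64(308), np.int64(247), np.uint8(140)), (np.int64(309), np.int64(247), np.uint8(176)), (np.int64(310), np.int64(247), np.uint8(209)), (np.int64(311), np.int64(247), np.uint8(217)), (np.int64(310), np.int64(248), np.uint8(146))]
[ 0.4746 -0.0931] [-0.0058 -0.0084] -124.66928268600006
-125.98174950058238
```

View pics/can.png

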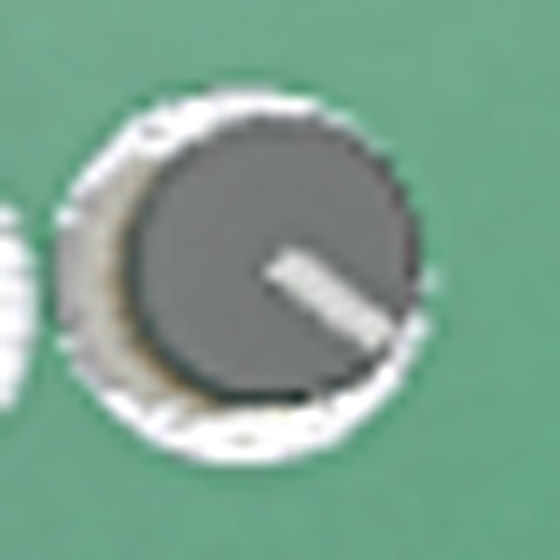

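```bash
python3 -m creep '{"claw":[7,7,7,7,7,7,7,7,7,7,7,7],"dp":[[-3,0,0],[-6,0,0],[-9,0,0],[-12,0,0],[-14,0,0],[-14.9,0,2],[-14.9,0,5],[-14.9,0,6],[-14.9,0,6],[-14.9,0,6],[-14.9,0,6],[-14.9,0,6]],"roll":[0,0,0,0,0,0,0,0,0,0,0,0]}' 20
python3 - <<'E'
from h import *
from station import manip,imaging
s=imaging.snapshot("side"); np.savez("side5.npz",**s); crop(s,225,100,365,240,4,"pics/s5.png"); q=manip.sense();print(q["tcp_pos"],q["force"],q["finger_gap"],q["q"])
s=imaging.snapshot("top"); np.savez("top5.npz",**s); crop(s,230,130,390,270,4,"pics/t5.png")
E
```

```text
t: 7.75
tcp_pos: [0.4807, -0.0854, 0.1702]
tool_rot: [0.999, 0.04, 0.001, 0.0]
force: [-1.0, 0.5, -0.2]
finger_gap: 0.819
[ 0.48057728 -0.0853944   0.17010228] [-0.12847281  0.28066579  0.53459147] 0.8207873867376364 [-4.05275706e-01  4.69927714e-01  1.85171208e+00  6.49293006e-06
  8.18062135e-01  1.08646462e+00]
```

View pics/s5.png

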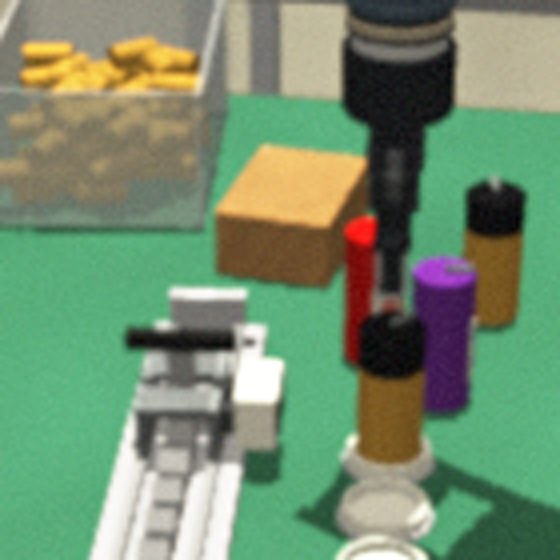

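View pics/t5.png

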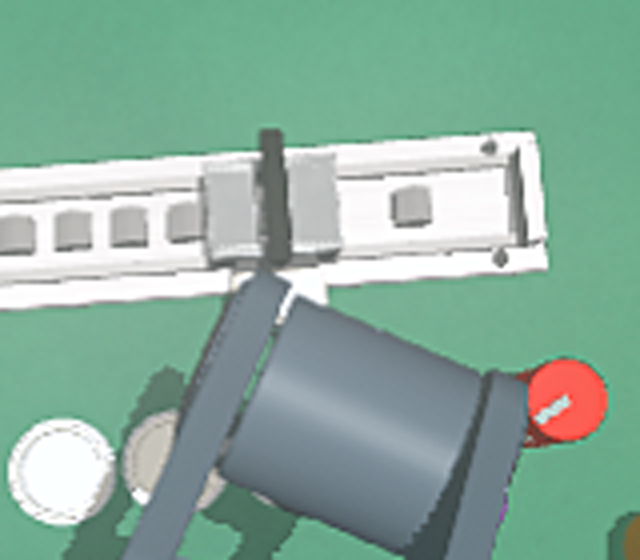

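```bash
python3 - <<'E'
from h import *
np.set_printoptions(precision=4,suppress=True)
C0=np.array([.6258,-.0376]);th=np.radians(4.53);A=np.array([[np.cos(th),np.sin(th)],[-np.sin(th),np.cos(th)]])
for f,(x0,x1,y0,y1) in (("top0",(312,332,158,185)),("top5",(288,308,158,185))):
    s=dict(np.load(f+".npz")); g=s["image"].max(2); c=cloud(s)
    mm=np.zeros(g.shape,bool); mm[y0:y1,x0:x1]=(g[y0:y1,x0:x1]<100)
    R=[]
    for v in range(163,183):
        u=np.nonzero(mm[v])[0]
        if len(u)>1: R.append(((u.min()+u.max())/2,v,len(u)))
    R=np.array(R); p=plane(s,R[:,:2],.104)[:,:2]; q=(p-C0)@A.T; print(f,np.median(q,0),np.median(R[:,2]),np.nanmedian(c[...,2][mm]))
E
```

```text
top0 [ 0.0109 -0.0911] 6.0 0.10452999611037013
top5 [ 0.0243 -0.0354] 2.0 0.10389367359965568
```

```bash
python3 -m creep '{"claw":[7,7,7,7,6,5,4.6,4.2,4.2,4.2,4.2],"dp":[[0,0,2],[0,0,4],[0,0,5.8],[0,0,6.6],[0,0,6.6],[0,0,6.6],[0,0,6.6],[0,0,6.6],[0,0,6.6],[0,0,6.6],[0,0,6.6]],"roll":[0,0,0,0,0,0,0,0,0,0,0]}' 20
```

```text
t: 8.95
tcp_pos: [0.4805, -0.0855, 0.104]
tool_rot: [0.999, 0.039, 0.001, 0.0]
force: [0.4, -0.8, 5.6]
finger_gap: 0.554
```

```bash
python3 -m creep '{"claw":[4.2,4.2,4.2,4.2,4.2,4.2,4.2,4.2,4.2,4.2,4.2,4.2],"dp":[[0,0,0],[0,0,0],[0,0,0],[0,0,0],[0,0,0],[0,0,0],[0,0,0],[0,0,0],[0,0,0],[0,0,0],[0,0,0],[0,0,0]],"roll":[-0.05,-0.15,-0.25,-0.35,-0.45,-0.55,-0.65,-0.75,-0.85,-0.95,-1.05,-1.15]}' 25
python3 -m creep '{"claw":[4.2,4.2,4.2,4.2,4.2,4.2,4.2,4.2,4.2,4.2,4.2,4.2],"dp":[[0,0,0],[0,0,0],[0,0,0],[0,0,0],[0,0,0],[0,0,0],[0,0,0],[0,0,0],[0,0,0],[0,0,0],[0,0,0],[0,0,0]],"roll":[-0.1,-0.2,-0.3,-0.4,-0.5,-0.6,-0.7,-0.8,-0.9,-1.0,-1.08,-1.11]}' 25
python3 -m creep '{"claw":[4.2,4.2],"dp":[[0,0,0],[0,0,0]],"roll":[0,0]}' 25
```

```text
t: 10.15
tcp_pos: [0.4796, -0.0847, 0.104]
tool_rot: [0.816, 0.578, 0.0, -0.001]
force: [-1.3, 1.5, 7.8]
finger_gap: 0.551
t: 11.35
tcp_pos: [0.4793, -0.0851, 0.104]
tool_rot: [0.39, 0.921, -0.0, -0.001]
force: [-2.0, -0.1, 8.2]
finger_gap: 0.555
t: 11.55
tcp_pos: [0.4793, -0.0851, 0.104]
tool_rot: [0.39, 0.921, -0.0, -0.0]
force: [-2.1, 0.5, 9.1]
finger_gap: 0.55
```

```bash
python3 -m creep '{"claw":[5,6.2,6.2,6.2,6.2,6.2,6.2],"dp":[[0,0,0],[0,0,0],[0,0,0],[0,0,-1],[0,0,-4],[0,0,-8],[0,0,-12]],"roll":[0,0,0,0,0,0,0]}' 25
python3 -m creep '{"claw":[6.2,6.2,6.2,6.2,6.2,6.2,6.2,6.2,6.2,6.2,6.2,6.2],"dp":[[3,2.2,0],[6,4.3,0],[9,6.5,0],[12,8.7,0],[15,10.8,0],[18,13,0],[21,15.1,0],[24,17.3,0],[26,18.8,0],[28,20.2,0],[28.7,20.7,0],[28.7,20.7,0]],"roll":[0,0,0,0,0,0,0,0,0,0,0,0]}'
cat > look.py <<'E'
from h import *
import sys
from station import manip,imaging
np.set_printoptions(precision=4,suppress=True)
n=sys.argv[1]
s=imaging.snapshot("top"); np.savez(f"top{n}.npz",**s); crop(s,230,140,390,280,4,f"pics/t{n}.png"); crop(s,285,224,325,264,14,f"pics/can{n}.png")
b=imaging.snapshot("side"); crop(b,225,120,365,250,4,f"pics/s{n}.png")
q=manip.sense(); print(q["tcp_pos"],q["force"],q["finger_gap"])
C0=np.array([.6258,-.0376]);th=np.radians(4.53);A=np.array([[np.cos(th),np.sin(th)],[-np.sin(th),np.cos(th)]])
c=cloud(s);Z=c[...,2]; sub=np.zeros(Z.shape,bool); sub[226:260,286:322]=True
cap=(sub&(Z>0.1)).astype(np.uint8); cn=max(cv2.findContours(cap,0,1)[0],key=cv2.contourArea)
e=cv2.fitEllipse(cn); cc=plane(s,[e[0]],.114)[0,:2]; print("cap",e,cc,A@(cc-C0),np.nanmedian(Z[cap>0]))
g=s["image"].max(2); core=cv2.erode(cap,np.ones((3,3)))
v,u=np.nonzero((core>0)&(g>130)); w=(g[v,u]-100).astype(float); P=plane(s,np.c_[u,v],.118)[:,:2]; m=np.average(P,0,w)
d=m-cc; ev=np.linalg.svd((P-m)*np.sqrt(w)[:,None])[2][0]; ev*=np.sign(ev@d)
print(len(u),"mean dir",np.degrees(np.arctan2(d[1],d[0])),"axis",np.degrees(np.arctan2(ev[1],ev[0])))
E
python3 look.py 6
```

```text
t: 12.25
tcp_pos: [0.4795, -0.0851, 0.2248]
tool_rot: [0.391, 0.92, 0.0, -0.001]
force: [-0.6, -0.4, 0.4]
finger_gap: 0.725
t: 13.45
tcp_pos: [0.4292, 0.2656, 0.2236]
tool_rot: [0.39, 0.921, 0.0, 0.0]
force: [-0.2, -0.6, 0.3]
finger_gap: 0.724
[0.4294 0.2643 0.2234] [ 0.5629  0.3375 -0.3271] 0.7256697618773067
cap ((303.75836181640625, 241.9381103515625), (20.248586654663086, 20.34307289123535), 62.04404067993164) [ 0.4806 -0.0842] [-0.1484 -0.035 ] 0.11500574449648926
50 mean dir 2.014259746543146 axis -16.52186505281148
```

View pics/can6.png

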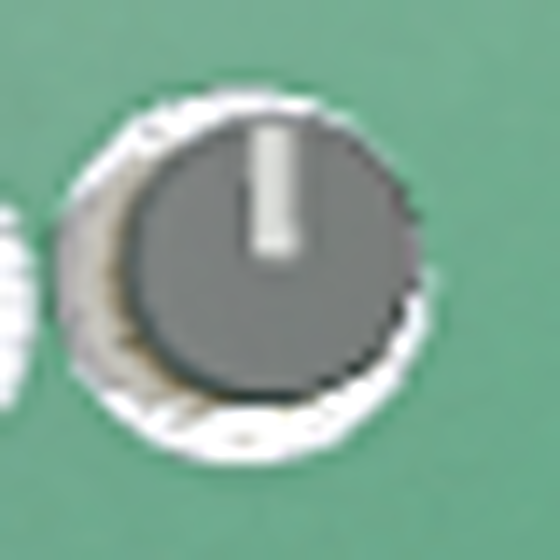

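View pics/s6.png

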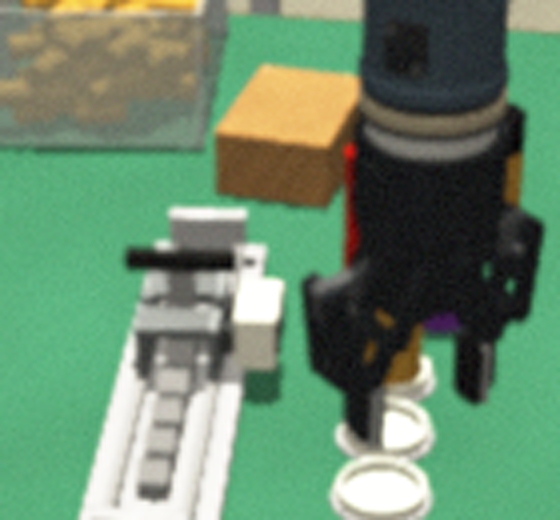

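View pics/t6.png

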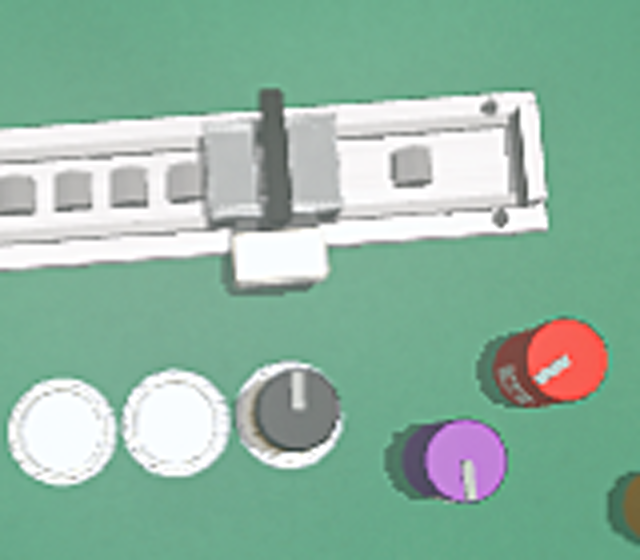

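```bash
cat > rib.py <<'E'
from h import *
import sys
def rib(f):
    s=dict(np.load(f)); g=s["image"].min(2).astype(float); c=cloud(s);Z=c[...,2]
    sub=np.zeros(Z.shape,bool); sub[226:260,286:322]=True
    cap=(sub&(Z>0.1)).astype(np.uint8); cn=max(cv2.findContours(cap,0,1)[0],key=cv2.contourArea); e=cv2.fitEllipse(cn)
    v,u=np.mgrid[:420,:560]; r=np.hypot(u-e[0][0],v-e[0][1])
    base=np.median(g[(r<8)])
    for R in (7.5,8.2,9):
        m=(r<R)&(g-base>35); vv,uu=np.nonzero(m)
        n,l=cv2.connectedComponents(m.astype(np.uint8)); 
        k=np.argmax(np.bincount(l[m])[1:])+1; m=l==k; vv,uu=np.nonzero(m)
        w=g[m]-base; P=plane(s,np.c_[uu,vv],.118)[:,:2]; mm=np.average(P,0,w); cc=plane(s,[e[0]],.114)[0,:2]; d=mm-cc
        ev=np.linalg.svd((P-mm)*np.sqrt(w)[:,None],full_matrices=False)[2][0]; ev*=np.sign(ev@d)
        print(f,R,len(uu),"dir %.1f axis %.1f"%(np.degrees(np.arctan2(d[1],d[0])),np.degrees(np.arctan2(ev[1],ev[0]))))
for f in sys.argv[1:]: rib(f)
E
python3 rib.py top0.npz top6.npz
```

```text
top0.npz 7.5 22 dir -124.7 axis -126.0
top0.npz 8.2 24 dir -124.7 axis -125.6
top0.npz 9 26 dir -124.5 axis -124.5
top6.npz 7.5 21 dir -1.7 axis 0.8
top6.npz 8.2 24 dir -1.5 axis 0.6
top6.npz 9 26 dir -1.0 axis 1.7
```

```bash
python3 - <<'E'
from h import *
s=dict(np.load("top6.npz")); g=s["image"].min(2).astype(float)
print(g[230:246,296:314].astype(int))
pts=[]
for v in range(233,242):
    r=g[v,299:309]; b=min(r[:2].mean(),r[-2:].mean()); w=np.clip(r-b-8,0,None); pts.append(((w*np.arange(299,309)).sum()/w.sum(),v))
P=plane(s,pts,.118)[:,:2]; print(np.round(pts,2).tolist())
for a,b in ((0,9),(1,8),(2,8)):
    k=np.polyfit(P[a:b,0],P[a:b,1],1)[0]; print(np.degrees(np.arctan(k)))
# rail edges reference in the same picture: tilt
k=np.polyfit(*np.array([[.0,1],[0,1]]),1)
E
```

```text
[[105 102  98 114 167 181 180 183 163 118 100 107 110 114 116 116 115 117]
 [173 179 246 255 245 255 255 249 229 255 255 195 126 109 113 114 114 116]
 [255 255 255 255 226 165 154 151 148 144 151 132 180 179 131 113 114 114]
 [217 255 229 162 117 105 120 193 211 179 132 116 114 121 143 124 113 114]
 [229 175 126 107 116 117 132 201 217 187 137 118 118 121  99 136 126 113]
 [144 102 113 123 124 121 134 201 216 187 136 119 122 124 122 106 139 126]
 [107 111 124 127 124 121 135 201 215 187 136 118 122 122 123 121 106 110]
 [110 126 125 126 125 122 108 199 216 187 135 117 121 122 122 123 123  93]
 [120 126 126 125 125 122 105 198 216 186 135 119 122 123 122 122 124 101]
 [127 126 124 125 124 122 112 199 216 186 134 118 121 122 122 121 123 113]
 [127 125 124 124 123 121 112 199 217 203 148 116 120 121 120 122 122 122]
 [126 125 124 124 125 122 115 206 224 209 152 117 120 121 122 122 122 120]
 [126 125 125 124 123 123 117 141 155 155 129 119 119 122 122 122 122 120]
 [126 125 124 124 123 123 122 121 120 119 119 120 122 121 122 121 122 119]
 [127 124 124 123 123 123 123 122 120 120 120 121 121 122 122 121 120 117]
 [127 124 123 124 124 123 123 123 122 122 121 122 122 121 120 121 119 101]]
[[303.27, 233.0], [303.99, 234.0], [303.96, 235.0], [303.95, 236.0], [304.02, 237.0], [304.0, 238.0], [304.0, 239.0], [304.18, 240.0], [304.19, 241.0]]
4.159771187595028
1.4493426447842834
2.029010462720774
```

```bash
python3 -m creep '{"claw":[6.2,6.2,6.2,6.2,6.2,6.2,6.2,6.2,6.2,6.2,6.2,6.2],"dp":[[-3,-2.2,0],[-6,-4.3,0],[-9,-6.5,0],[-12,-8.7,0],[-15,-10.8,0],[-18,-13,0],[-21,-15.1,0],[-24,-17.3,0],[-26,-18.8,0],[-28,-20.2,0],[-28.7,-20.7,0],[-28.7,-20.7,0]],"roll":[0,0,0,0,0,0,0,0,0,0,0,0]}' 20
python3 -m creep '{"claw":[6.2,6.2,6.2,6.2,6.2,6.2],"dp":[[0,0,2],[0,0,5],[0,0,8],[0,0,10.5],[0,0,11.8],[0,0,11.8]],"roll":[0,0,0,0,0,0]}'
python3 -m creep '{"claw":[5.5,5,4.6,4.2,4.2,4.2,4.2,4.2,4.2,4.2],"dp":[[0,0,0],[0,0,0],[0,0,0],[0,0,0],[0,0,0],[0,0,0],[0,0,0],[0,0,0],[0,0,0],[0,0,0]],"roll":[0,0,0,0,0,0,-0.02,-0.035,-0.035,-0.035]}'
python3 -m creep '{"claw":[4.6,5,5.6,6.2,6.2,6.2,6.2,6.2],"dp":[[0,0,0],[0,0,0],[0,0,0],[0,0,0],[0,0,-1],[0,0,-4],[0,0,-8],[0,0,-12]],"roll":[0,0,0,0,0,0,0,0]}'
```

```text
t: 14.75
tcp_pos: [0.4797, -0.0869, 0.2233]
tool_rot: [0.392, 0.92, 0.0, -0.0]
force: [-0.0, 0.6, 0.0]
finger_gap: 0.726
t: 15.35
tcp_pos: [0.4781, -0.0836, 0.1037]
tool_rot: [0.39, 0.921, 0.0, -0.003]
force: [-0.2, 0.1, -0.2]
finger_gap: 0.721
t: 16.35
tcp_pos: [0.4808, -0.0857, 0.1064]
tool_rot: [0.375, 0.927, 0.0, 0.001]
force: [-0.0, 0.5, 4.8]
finger_gap: 0.552
t: 17.15
tcp_pos: [0.4794, -0.085, 0.2268]
tool_rot: [0.375, 0.927, 0.0, -0.001]
force: [0.5, 0.0, -0.4]
finger_gap: 0.725
```

```bash
python3 -m creep '{"claw":[6.2,6.2,6.2,6.2,6.2,6.2,6.2,6.2,6.2,6.2,6.2,6.2],"dp":[[3,2.2,0],[6,4.3,-1],[9,6.5,-3],[12,8.7,-5],[15,10.8,-7],[18,13,-9],[21,15.1,-11],[24,17.3,-13],[26,18.8,-14],[28,20.2,-15],[28.7,20.7,-15],[28.7,20.7,-15]],"roll":[0,0,0,0,0,0,0,0,0,0,0,0]}'
python3 look.py 7; python3 rib.py top7.npz; python3 - <<'E'
from h import *
s=dict(np.load("top7.npz")); g=s["image"].min(2).astype(float)
print(g[231:244,298:310].astype(int))
E
```

```text
t: 18.35
tcp_pos: [0.4166, 0.2635, 0.3754]
tool_rot: [0.374, 0.928, -0.0, 0.0]
force: [0.5, -0.7, 0.4]
finger_gap: 0.724
[0.4168 0.2621 0.3746] [ 0.9466 -0.6915  0.322 ] 0.7296946163640686
cap ((304.0, 241.8176727294922), (20.316207885742188, 20.34050941467285), 90.0) [ 0.4809 -0.0847] [-0.1482 -0.0355] 0.11510172584146156
41 mean dir -1.7092127934203813 axis 3.14352217783213
top7.npz 7.5 23 dir -1.0 axis 7.1
top7.npz 8.2 26 dir -0.5 axis 5.6
top7.npz 9 29 dir -0.2 axis 4.6
[[243 255 242 255 255 241 226 229 203 167 128 108]
 [255 255 222 149 145 147 155 148 116 127 133 158]
 [225 158 126 106 115 189 208 180 130 115 112  97]
 [121 104 114 114 129 197 213 183 133 115 118 118]
 [106 120 121 117 130 198 213 183 132 115 119 120]
 [121 122 121 118 105 194 212 183 132 114 118 120]
 [123 122 121 119 107 195 211 197 145 114 118 118]
 [122 121 121 119 108 197 212 198 145 111 118 118]
 [122 121 121 120 110 171 204 198 144 111 117 118]
 [121 121 122 118 111 165 205 215 159 111 117 118]
 [120 120 121 119 113 169 211 222 164 112 116 118]
 [120 120 121 120 115 140 152 138 117 115 117 118]
 [120 119 120 120 117 118 117 114 115 117 118 118]]
```

View pics/t7.png

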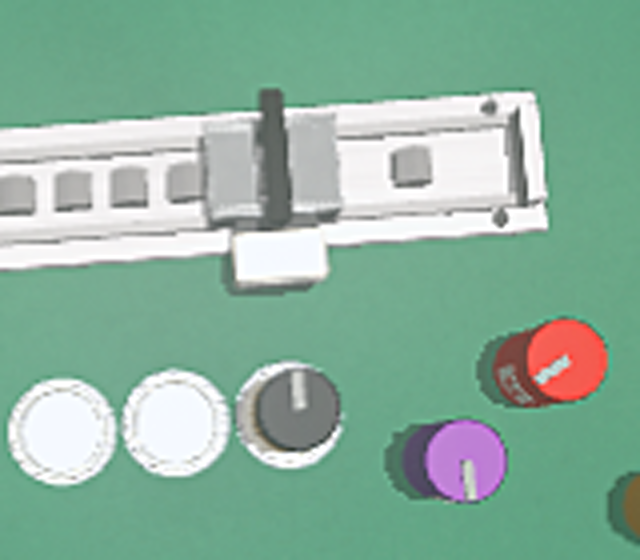

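View pics/s7.png

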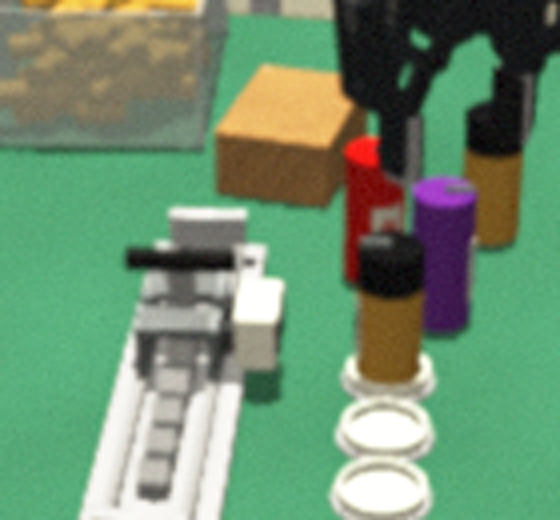

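```bash
python3 -c "
from station import workorder; print(workorder.sign_off())"
```

```text
the job is handed in; nothing more can be done
None
```

I finished the job and handed it in at about 18.5 s of the 51 s allowed. The sign-off reported no verdict, so what follows is from my own last checks.

**What I did**
- **Carriage:** I gripped the crossbar, lifted it about 30 mm, and slid the carriage 54 mm to the first notch, opposite the brass canister. There I lowered the bar to about 10 mm and let go so it dropped home.
- **Canister:** I gripped its cap, turned it about 130° in its nest, released it and looked. I then gripped it again for a small 2° trim and moved the arm away.

**Last checks**
- **Bar:** It sits at rail y ≈ −35 mm (target −36, with 1.5 mm of play). Its top is about 104 mm above the bench, as high as when it was latched at the start.
- **Canister:** It stands upright in its nest, with its centre at rail y ≈ −35.5 mm and its cap at the same height as before.
- **Others:** The red and purple look-alikes, the carton and the spare canister look unmoved in the final pictures. The tape roll was outside those crops, and I worked well away from it.

**Where the checks disagreed**
- **Label direction:** The edges of the rib on the cap put the label at about 5° ± 1, against the wanted 4.5°. The pixel-axis fits gave 3° to 7°. The direction from cap centre to rib read about −1°, but that measure depends on the cap's outline in the picture, so I trusted it less.
- **Bar in the side view:** It read rail y ≈ −33 mm. That view is sensitive to small height errors, so I trusted the top view.

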